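# Hang the electric screwdriver on the balancer arm

## Robot

A 6-joint arm with a two-finger parallel gripper is mounted at the origin on the work surface. World frame = base frame: x ahead of the robot, y to its left, z up, the work surface at z = 0. Lengths are in mm, angles in rad, forces in N, time in s.
With the tool pointing down it reaches from about 275 to 1000 mm from the base axis. Payload 8.4 kg.
Tool frame: the origin (TCP) lies midway between the tips of the shut fingers; the grasp point (between the pads) lies 19 mm behind it; z points along the fingers, x is the direction in which the jaws open and shut, and the axes are right-handed (so a half turn about z gives the same grasp; the last joint's range is limited). The gripper opens to 85 mm and grips with 20 to 120 N. Pads are 22 mm wide; open, the fingers measure 114 mm over their backs; the gripper's body (76 mm by 85 mm) begins 54 mm behind the grasp point. The pads swing forward as they close: fully open they stand 13 mm farther back than shut.
Start: joints at [1.267, 0.353, 1.633, -0, 1.155, -0.002], TCP at [185.773, 596.755, 231.281] pointing down, gripper open.
Joint ranges: [-2.63, 2.63], [-0.92, 2.1], [0.06, 2.66], [-1.3, 4.44], [0, 2.69], [-3.02, 3.02]. Speed limits (rad/s): [2.22, 2.22, 2.79, 3.14, 3.14, 3.14].

## Interface

Orientations are given as a unit quaternion [w, x, y, z].
In Python, from station import bot gives the robot as it stands.
- The arm moves only by the tool apply_moves, never from a script. Its argument "steps" is a list of rows, each a list of 2 entries, a list of its own where there are three numbers: the shift along the tool's x, y, z in m, then the turn about the tool's z in rad. In form: [[[dx, dy, dz], yaw], ...]. A call has 1 to 12 rows; each row is the pose to reach, as a shift and turn from the pose measured when the call began, along the tool's axes at that moment; what a row does not reach only later rows make up. A row lasts 1/8 s, in which the tool goes at most 62.5 mm and 10.7 degrees, less where a joint would pass 70% of its speed; a pose out of reach is approached as far as the arm can. A call with a gripper value outside its range is refused whole. "jaw" is the finger opening in m, from 0 to 0.0854, set as the call begins (left out, the last holds). The fingers move at their own pace and stop on an object; "newtons" is the grip in N (left out, the last holds). Time passes only in rows, so rows that repeat a pose let the fingers close. It gives the time, the measured TCP pose, the force and the opening at its end, in the units of the state.
- bot.read_state(): the state, without advancing time (a new reading comes with each control period).
- bot.camera(name): name is "side" or "top" or "wrist"; returns (picture, depth): 480x640x3 uint8, red, green, blue; 480x640 float32, mm along the optical axis (not along the pixel's ray), 0 where there is no reading.
- bot.camera_info(name): a dict with "fx", "fy", "cx", "cy" (pixels), "cam_to_world" (4x4, takes a point from camera to world coordinates); the wrist camera has in their place "hand_eye" (4x4, takes a point from camera to tool coordinates, whose origin is the TCP and whose axes are the tool frame's). Camera axes: x right, y down, z forward; pixel columns grow to the right and rows downward; lengths in mm; the calibration is good to about 2 mm. A picture is of the moment at which its call begins: read the wrist's pose just before it. camera_info takes no time and is no camera call.
- bot.finish_job(): hands the job in, once; it reports no verdict.
Trained networks look in the newest picture that a camera, given by its name, has taken for a name from the list of things; names that differ only in an ending like _2 or _b are one class to them, and where a whole thing is asked for, a point or a joint stands for the part that bears it (a point fixed in the world has none). Each returns a list of dicts, best first, with "p" (0 to 1); they miss things now and then, are a little off and sometimes report something else, mostly with a low value. They report only what shows in the picture. A call takes as long as a camera call. They do not tell look-alikes from the thing itself.
- bot.trace(label, camera): "region" (480x640 bool, what is visible of it) and "bbox" ([left, top, right, bottom] as shares, 0 to 1, of the picture: columns of its width, rows of its height, round what is visible of it).
- bot.landmark_of(label, camera): "centre" ([column, row] as shares, 0 to 1, of the picture: columns of its width, rows of its height: a listed point, or the origin of a listed thing).
The state is a dict: "clock": time; "joint_pos": joint angles; "qd": joint speeds; "joint_efforts": joint torques, N m; "position": TCP position; "orientation": TCP orientation; "ft_force": force on the tool from outside, world axes, zero at the start; "wrist_torque": the same for the moment, N m; "grip_width": opening from 0.0 (shut) to 1.0 (fully open).
Only numpy, scipy, OpenCV 4.12 (cv2) and the standard library are available. Lean on these libraries where they do the work, as an engineer would, in place of code of your own. Each camera call takes 0.05 s, during which the arm holds its last target.

## Task

Take the electric screwdriver out of its bench holder and hang it by its two side pins in the notches of the spring balancer's fork. Ease it down slowly, without forcing it, as the arm sinks, and let go only when the arm carries the whole weight and has settled, so that on letting go the arm neither drops nor springs up. Leave the screwdriver hanging there upright and still, and do not disturb the multimeter, the copper coil or the screw tray.

Things in the scene. Friction and masses are not known exactly. Their poses are not given: they have to be found in the camera images.
- driver_grip (a point): Electric screwdriver, 195 mm tall, upright in its holder, bit down. This point, 175 mm above the bit tip, is where to grip: on the axis of its square black head (34 x 34 mm, flats along this x and y; its top 20 mm above this point, its lower end 70 mm below). z up along the tool. Mass hidden, 0.25 to 0.93 kg, centred 37 mm below the pins. Grips at 40 N do not slip.
- driver_pins (a point): Middle of the screwdriver's two steel side pins, on its axis, 50 mm below driver_grip. The pins run along x, are 8 mm thick and end in brass knobs (14 mm thick) 34 to 39 mm from the axis. Below the head: grey barrel 36 mm thick, 20 to 75 mm below the pins, whose shoulder rests on the holder; then a nose 28 mm thick, 30 mm long; then the bit.
- rack_top (a point): Fixed grey bench holder, block 90 x 90 x 60 mm; this point is the middle of its top, at the mouth of the 31 mm bore in which the screwdriver's nose stands with 1.5 mm play. Nose and bit reach 50 mm down into it: lift the tool straight up over 50 mm before moving sideways.
- fork_seat (a point): Where the middle of the pins lies when seated in the balancer's fork, half-way between its tines. x across the fork (along seated pins), y back along the boom to the post; tilts with the boom. Tines 8 mm wide, 44 mm clear between, joined 47 mm behind; yellow V notches 34 mm wide, tops up to 12 mm above this point. Bring the tool's body in between the tines from their open end (-y), pins above the V.
- boom (a joint): Sinking of the sprung boom, rad: 0 = empty, at its upper stop; lower stop 0.50. Its level pivot is 245 mm from fork_seat, 215 mm high; level at 0.20. The fork starts to sink at about 1.2 N, then 73 N per metre: it settles 15 to 110 mm lower. Delicate: never turn it faster than 0.35 rad/s (85 mm/s at the fork), as happens if let go 0.5 N or more off balance; never bear on it with over 20 N.
- swing (a joint): Swing of the balancer's head about the upright post (rad, counter-clockwise from above). It turns freely, with about 0.15 N m of friction (under 1 N at the fork). At 0 the boom points along the post's own -y.
- post: Fixed balancer stand: steel base plate 120 x 120 x 12 mm, post 38 mm thick; origin on the table under the post's axis. The head on it reaches 255 mm above the table; the boom's pivot is 30 mm from the post's axis, toward the fork.
- meter: Bystander: orange handheld multimeter lying flat, 150 (x) x 80 x 34 mm (45 mm at its dial); origin at the middle of its underside.
- coil: Bystander: copper coil standing on end, 54 mm wide, 40 mm tall; origin at the middle of its underside.
- screws: Bystander: blue open screw tray, 120 (x) x 80 (y) x 24 mm; origin at the middle of its underside.
Things that resemble listed ones, but are neither listed nor needed, are in the scene too. There is more than one size of the part that bears driver_grip; the job needs the largest.

How it is judged:
By the outcome, as a careful person would: the job done as asked, in the order asked, and still so for the second after the job is handed in, with the robot touching nothing.
It also fails if it takes over 61 s, if anything falls off the work surface, if the arm or the gripper's body presses on something with over 40 N, if the wrist force passes 120 N, or if a joint passes its speed limit or range.

## Working session

There is one attempt and no reset: what is moved stays moved. The work goes in short steps, Python scripts to look and compute and a tool call to move; the robot and the scene stay as the last step left them, time stands still between calls to the robot, and variables do not carry over. Pictures are saved under pics/ and viewed, and the job is handed in when it is done.

Besides the shell and the picture viewer there is one more tool, called after "Emit:" by a JSON object that holds its "fn" and its "kwargs". apply_moves: Moves the arm, as the interface text tells. Its arguments: {"type":"object","properties":{"steps":{"type":"array"},"jaw":{"type":"number"},"newtons":{"type":"number"}},"required":["steps"]}

```bash
ls; mkdir -p pics; python3 - <<'E'
from station import bot
import cv2,numpy as np
print(bot.read_state())
for c in ("side","top","wrist"):
    p,d=bot.camera(c)
    cv2.imwrite(f"pics/{c}0.png",p[:,:,::-1]); np.save(f"pics/{c}0.npy",d)
    i=bot.camera_info(c); print(c,{k:np.round(v,3).tolist() for k,v in i.items() if not isinstance(v,str)})
E
```

```text
pics
{'clock': 0.0, 'joint_pos': array([ 1.26661678e+00,  3.53627675e-01,  1.63414250e+00, -3.12830737e-06,
        1.15519230e+00, -2.38356633e-03]), 'qd': array([ 6.38645146e-06, -9.75069674e-04, -7.60664121e-04, -4.94723731e-04,
        1.12261754e-03, -1.39855715e-03]), 'joint_efforts': array([-2.76572660e-03, -6.05234671e+01, -3.42068839e+01, -2.97097486e-04,
        9.06986796e-03,  1.89803757e-06]), 'position': array([185.62037208, 596.30005049, 230.57088495]), 'orientation': array([ 4.05837224e-04,  8.05367518e-01,  5.92775414e-01, -5.51727537e-04]), 'ft_force': array([-0.04331475, -0.12389937,  0.590919  ]), 'wrist_torque': array([0.01168923, 0.06183298, 0.0287469 ]), 'grip_width': 0.9987733728624156}
side {'fx': 615.831, 'fy': 615.831, 'cx': 316.428, 'cy': 234.534, 'cam_to_world': [[0.982, -0.091, 0.165, 358.44], [-0.188, -0.483, 0.855, -1202.94], [0.002, -0.871, -0.492, 886.292], [0.0, 0.0, 0.0, 1.0]]}
top {'fx': 435.463, 'fy': 435.463, 'cx': 321.87, 'cy': 235.645, 'cam_to_world': [[0.022, -0.982, 0.188, 361.45], [-1.0, -0.024, -0.008, -0.012], [0.012, -0.188, -0.982, 1232.312], [0.0, 0.0, 0.0, 1.0]]}
wrist {'fx': 390.708, 'fy': 390.708, 'cx': 317.036, 'cy': 243.316, 'hand_eye': [[1.0, 0.001, 0.0, -0.118], [-0.001, 0.951, 0.309, -78.577], [0.0, -0.309, 0.951, -141.832], [0.0, 0.0, 0.0, 1.0]]}
```

View pics/side0.png

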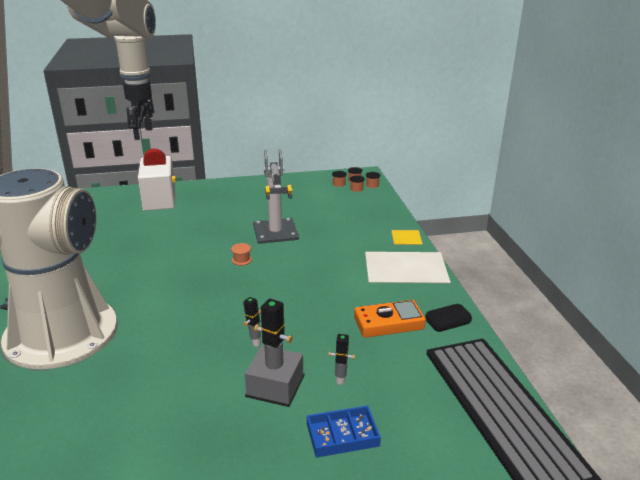

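View pics/top0.png

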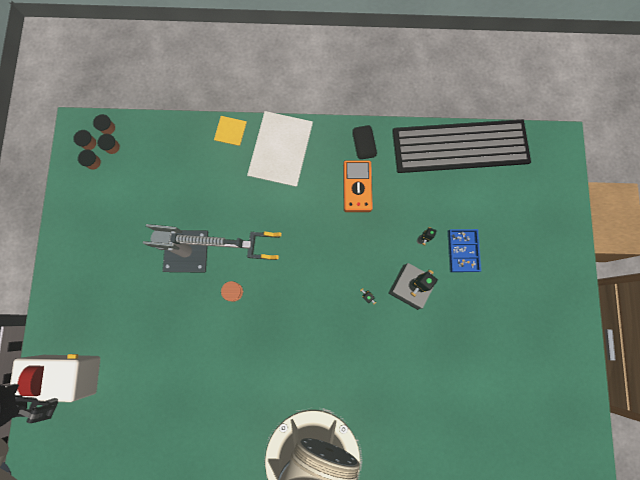

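View pics/wrist0.png

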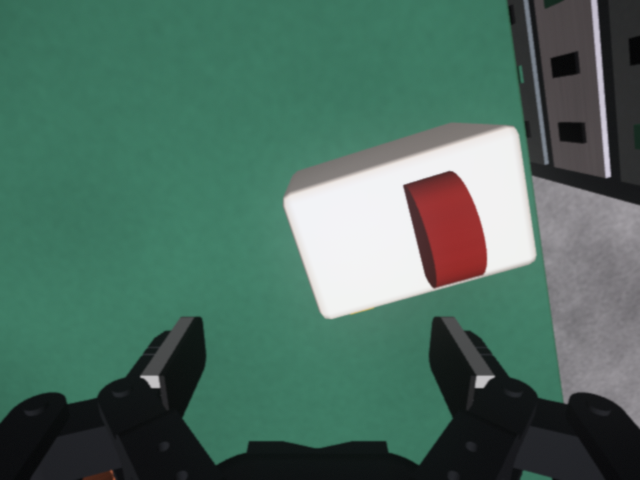

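Candidates for the screwdriver: side (272,320), in the grey holder and the largest; side (252,318), small and free-standing; side (342,357), small and free-standing. The description points to the one in the holder.

```bash
cat > h.py <<'E'
from station import bot
import numpy as np, cv2
def info(c):
    i=bot.camera_info(c); return i
def ray(c,u,v):
    i=info(c); M=np.array(i["cam_to_world"])
    d=np.array([(u-i["cx"])/i["fx"],(v-i["cy"])/i["fy"],1.]); return M[:3,3],M[:3,:3]@d
def cloud(c,d,mask=None):
    i=info(c); M=np.array(i["cam_to_world"]) 
    v,u=np.nonzero((d>0) if mask is None else ((d>0)&mask))
    z=d[v,u]; P=np.stack([(u-i["cx"])/i["fx"]*z,(v-i["cy"])/i["fy"]*z,z],1)
    return P@M[:3,:3].T+M[:3,3],u,v
def tri(obs):
    A=np.zeros((3,3));b=np.zeros(3)
    for c,u,v in obs:
        o,d=ray(c,u,v); d=d/np.linalg.norm(d); Q=np.eye(3)-np.outer(d,d); A+=Q;b+=Q@o
    x=np.linalg.solve(A,b)
    r=[]
    for c,u,v in obs:
        o,d=ray(c,u,v); d=d/np.linalg.norm(d); e=(x-o)-d*((x-o)@d); r.append(round(float(np.linalg.norm(e)),1))
    return x,r
E
python3 - <<'E'
from h import *
for c in ("side","top"):
    bot.camera(c)
    for n in ("driver_grip","driver_pins","rack_top","fork_seat","post","coil"):
        print(c,n,[(np.round(np.array(r["centre"])*[640,480],1).tolist(),round(r["p"],2)) for r in bot.landmark_of(n,c)])
p=cv2.imread("pics/side0.png"); a=cv2.resize(p[280:420,220:370],None,fx=5,fy=5,interpolation=cv2.INTER_CUBIC)[:600]
cv2.imwrite("pics/c1.png",a)
p=cv2.imread("pics/top0.png"); a=cv2.resize(p[215:315,345:450],None,fx=6,fy=6,interpolation=cv2.INTER_CUBIC)[:600]
cv2.imwrite("pics/c2.png",a)
a=cv2.resize(p[210:310,135:295],None,fx=5,fy=5,interpolation=cv2.INTER_CUBIC)[:600]
cv2.imwrite("pics/c3.png",a)
E
```

```text
side driver_grip [([344.8, 343.5], 0.83), ([235.0, 309.4], 0.69), ([275.7, 311.4], 0.68)]
side driver_pins [([275.0, 332.5], 0.87), ([344.3, 360.0], 0.75), ([241.8, 317.9], 0.73)]
side rack_top [([273.8, 361.8], 0.58)]
side fork_seat [([278.4, 185.7], 0.91), ([273.4, 333.4], 0.65)]
side post [([275.6, 231.5], 0.96)]
side coil [([238.6, 258.8], 0.71)]
top driver_grip [([426.9, 277.4], 0.97), ([271.2, 243.5], 0.75), ([338.5, 330.1], 0.74), ([454.2, 217.0], 0.74), ([187.4, 251.0], 0.71)]
top driver_pins [([423.1, 281.8], 0.97), ([442.0, 223.0], 0.9), ([346.4, 320.8], 0.7)]
top rack_top [([413.3, 288.1], 0.83)]
top fork_seat [([270.8, 244.8], 0.64)]
top post []
top coil [([232.8, 292.4], 0.7)]
```

View pics/c1.png

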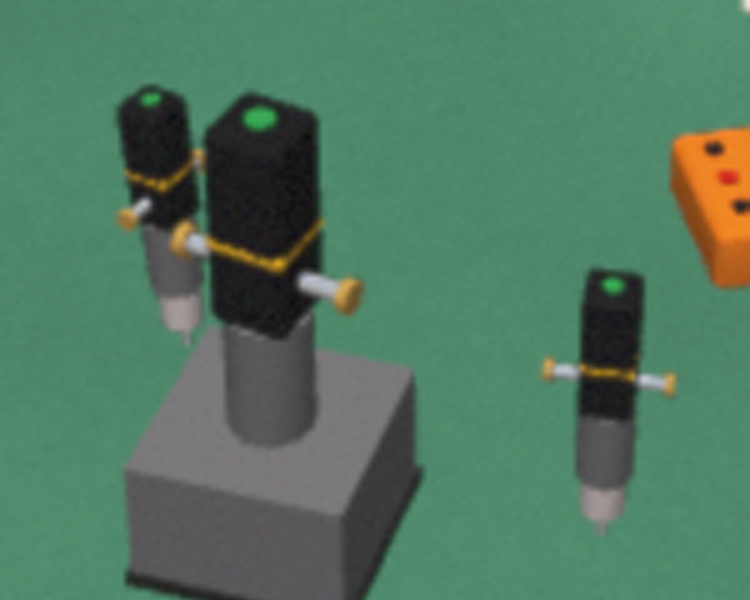

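View pics/c2.png

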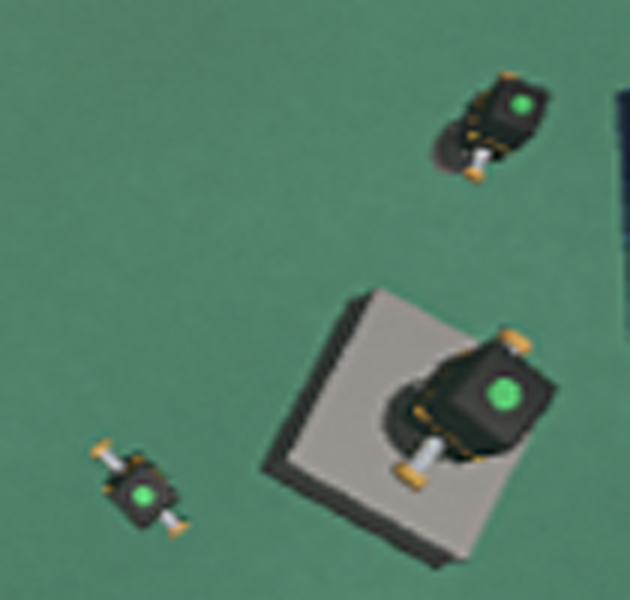

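View pics/c3.png

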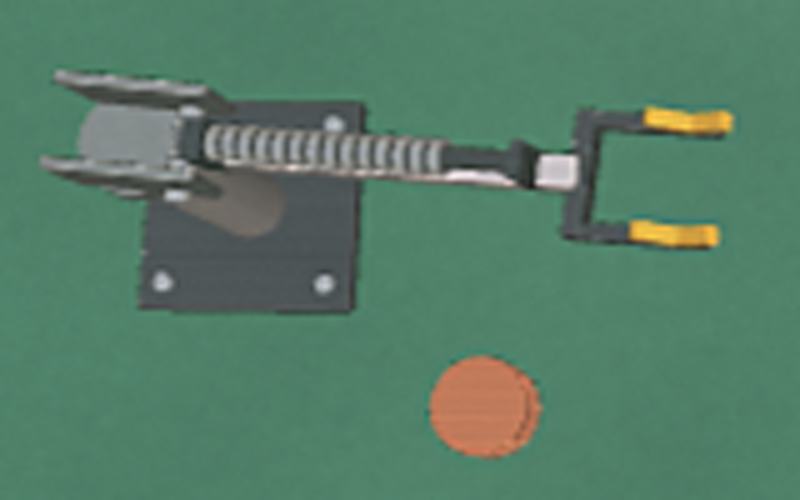

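The crop shows the big driver seated in the holder (the two others stand free). Next I measure it.

```bash
python3 - <<'E'
from h import *
for c in ("side","top"):
    d=np.load(f"pics/{c}0.npy"); img=cv2.imread(f"pics/{c}0.png")
    P,u,v=cloud(c,d)
    col=img[v,u].astype(int); 
    # table
    g=(abs(P[:,2])<30)&(P[:,0]>200)&(P[:,0]<700)&(abs(P[:,1])<400); print(c,"table z",np.median(P[g,2]))
    # driver top
    if c=="top": w=(u>400)&(u<445)&(v>262)&(v<305)
    else: w=(u>255)&(u<290)&(v>295)&(v<350)
    for zlo,zhi in ((196,215),(50,66)):
        s=w&(P[:,2]>zlo)&(P[:,2]<zhi); Q=P[s]
        if len(Q)>3:
            r=cv2.minAreaRect(Q[:,:2].astype(np.float32)); print(c,zlo,len(Q),Q.mean(0).round(1),r)
    # holder
    w=(u>385)&(u<442)&(v>258)&(v<312) if c=="top" else (u>240)&(u<310)&(v>340)&(v<405)
    s=w&(P[:,2]>55)&(P[:,2]<65); Q=P[s]; print("rack",len(Q),np.median(Q[:,2]) if len(Q) else 0,cv2.minAreaRect(Q[:,:2].astype(np.float32)))
    s=w&(P[:,2]>110)&(col[:,2]>150)&(col[:,0]<110)&(col[:,1]<190)
    print("knobs",np.c_[u[s],v[s],P[s].round(0)].tolist()[:40])
    # yellow of the fork
    w=(u>245)&(u<290)&(v>225)&(v<265) if c=="top" else (u>255)&(u<300)&(v>145)&(v<200)
    s=w&(col[:,2]>150)&(col[:,0]<110)
    print("fork",c,len(P[s]));Q=P[s]
    o=np.argsort(Q[:,0]); print(np.c_[u[s],v[s],Q.round(0)].astype(int)[o][::2].tolist())
    np.save(f"pics/P_{c}.npy",np.c_[P,u,v])
E
```

```text
side table z 0.900401548283071
side 196 261 [ 454.2 -268.6  203.6] ((454.8804931640625, -264.9454040527344), (37.09013366699219, 33.76177215576172), 52.44146728515625)
side 50 27 [ 435.4 -196.9   58.7] ((435.308349609375, -180.19638061523438), (74.89468383789062, 11.209920883178711), 89.82610321044922)
rack 1164 60.48347533968456 ((454.5517578125, -264.0736389160156), (95.57188415527344, 91.9710464477539), 62.001949310302734)
knobs []
fork side 45
[[266, 191, 488, 88, 272], [266, 189, 489, 93, 275], [267, 190, 491, 93, 272], [266, 188, 491, 118, 266], [266, 186, 492, 127, 266], [268, 191, 493, 92, 270], [267, 188, 494, 121, 264], [267, 186, 494, 122, 269], [269, 189, 495, 90, 276], [268, 188, 496, 120, 264], [268, 186, 497, 125, 267], [269, 187, 524, 360, 154], [289, 189, 541, 85, 274], [288, 189, 542, 105, 265], [288, 188, 543, 111, 264], [288, 187, 544, 120, 263], [290, 189, 544, 88, 272], [288, 185, 545, 122, 267], [291, 190, 546, 85, 271], [291, 188, 546, 86, 276], [289, 185, 547, 121, 267], [290, 186, 548, 116, 267], [287, 186, 620, 684, 1]]
top table z 0.918723856642373
top 196
[... 2083 characters left out ...]
0, 265], [278, 234, 546, 91, 276], [279, 234, 546, 89, 274], [277, 234, 547, 93, 273], [273, 235, 547, 104, 259], [266, 234, 547, 118, 268], [276, 234, 547, 96, 269], [269, 234, 547, 112, 266], [275, 234, 548, 98, 266], [267, 234, 548, 117, 263], [274, 234, 548, 101, 263], [273, 234, 549, 104, 261], [266, 233, 549, 119, 268], [279, 233, 549, 89, 271], [265, 233, 549, 121, 267], [268, 233, 550, 114, 266], [275, 233, 550, 99, 266], [269, 233, 550, 112, 264], [279, 232, 551, 89, 275], [274, 233, 551, 101, 261], [271, 233, 551, 108, 259], [277, 232, 551, 94, 272], [273, 233, 552, 104, 257], [266, 232, 552, 119, 264], [269, 232, 553, 113, 263], [265, 231, 554, 121, 267], [271, 232, 605, 138, -3]]
```

```bash
python3 - <<'E'
from h import *
for c,u,v in (("side",275.6,231.5),("top",187,251)):
    o,d=ray(c,u,v); print(c,"post", o+d*(6-o[2])/d[2])
o=np.load("pics/P_top.npy");P=o[:,:3];u,v=o[:,3],o[:,4]
w=(P[:,1]>150)&(P[:,1]<320)&(P[:,0]>480)&(P[:,0]<640)&(P[:,2]>180)
for y in range(80,380,15):
    s=w&(abs(P[:,1]-y)<7); 
    if s.any(): print(y,s.sum(),np.median(P[s],0).round(1),P[s,0].min().round(),P[s,0].max().round())
# tines
img=cv2.imread("pics/top0.png");col=img[v.astype(int),u.astype(int)].astype(int)
Y=(col[:,2]>140)&(col[:,0]<120)&(P[:,2]>240)&(P[:,1]>60)&(P[:,1]<150)&(P[:,0]<600)&(P[:,0]>450)
for n,s in (("R",Y&(P[:,0]<522)),("L",Y&(P[:,0]>522))):
    Q=P[s]; print(n,len(Q),cv2.minAreaRect(Q[:,:2].astype(np.float32)),Q.min(0).round(),Q.max(0).round(),cv2.fitLine(Q[:,:2].astype(np.float32),2,0,.01,.01).ravel())
T=(P[:,2]>235)&(P[:,1]>75)&(P[:,1]<165)&(P[:,0]<580)&(P[:,0]>470)
Q=P[T]; print(cv2.minAreaRect(Q[:,:2].astype(np.float32)),Q[:,2].min())
E
```

```text
side post [539.24823289 367.2720303    6.        ]
top post [542.63225299 372.17321222   6.        ]
155 134 [524.4 155.2 247.3] 496.0 555.0
170 49 [526.5 172.1 248.6] 519.0 537.0
185 52 [526.4 182.8 265.5] 519.0 537.0
200 43 [526.1 199.6 257.2] 521.0 533.0
215 54 [527.7 215.5 256.2] 522.0 540.0
230 57 [529.6 230.  254.8] 523.0 541.0
245 49 [530.  244.4 251.3] 524.0 541.0
260 53 [530.9 260.1 248. ] 526.0 543.0
275 51 [532.6 275.5 246. ] 526.0 544.0
290 54 [534.1 291.3 243.4] 528.0 546.0
305 56 [535.  304.2 239. ] 529.0 547.0
320 26 [536.  317.5 237.4] 530.0 547.0
R 66 ((496.81939697265625, 109.24565887451172), (36.93829345703125, 7.919454097747803), 86.14225006103516) [492.  91. 258.] [501. 128. 276.] [8.0086045e-02 9.9678797e-01 4.9677353e+02 1.0977869e+02]
L 60 ((548.143310546875, 104.78050994873047), (37.0518798828125, 8.42226791381836), 84.41860961914062) [544.  87. 257.] [554. 123. 276.] [6.8560138e-02 9.9764699e-01 5.4847980e+02 1.0557688e+02]
((524.1500244140625, 126.38063049316406), (76.17930603027344, 60.29991149902344), 85.37762451171875) 235.87622778482546
```

```bash
cat >> h.py <<'E'
from scipy.spatial.transform import Rotation as Ro
def pose():
    s=bot.read_state(); q=s["orientation"]; R=Ro.from_quat([q[1],q[2],q[3],q[0]]).as_matrix()
    return np.array(s["position"]),R,s
def plan(target,yaw):
    p,R,s=pose(); d=R.T@(np.array(target)-p)/1000
    cur=np.arctan2(R[1,0],R[0,0]); t=-(yaw-cur); t=(t+np.pi)%(2*np.pi)-np.pi
    print("t",round(s["clock"],2),"pos",p.round(1),"yaw",round(cur,4),"tilt",R[:2,2].round(4),"F",s["ft_force"].round(2),"M",s["wrist_torque"].round(3),"w",round(s["grip_width"],3))
    print("SHIFT",d.round(4),"TURN",round(t,4))
def wcloud(d,mask=None):
    i=info("wrist"); M=np.array(i["hand_eye"]); p,R,s=pose()
    v,u=np.nonzero((d>0) if mask is None else ((d>0)&mask))
    z=d[v,u]; P=np.stack([(u-i["cx"])/i["fx"]*z,(v-i["cy"])/i["fy"]*z,z],1)
    P=P@M[:3,:3].T+M[:3,3]; return P@R.T+p,u,v
E
python3 -c "
from h import *
plan([456,-262,300],np.radians(-38.5))"
```

```text
t 0.85 pos [185.8 596.8 231.3] yaw 1.269 tilt [-0.  0.] F [ 0.09 -0.51  0.26] M [-0.035 -0.041  0.024] w 1.002
SHIFT [-0.7396  0.5133 -0.0687] TURN 1.9409
```

Emit:
{"fn": "apply_moves", "kwargs": {"steps": [[[-0.02, 0.014, -0.02], 0.05], [[-0.06, 0.042, -0.03], 0.15], [[-0.11, 0.076, -0.04], 0.28], [[-0.16, 0.111, -0.05], 0.42], [[-0.21, 0.146, -0.06], 0.55], [[-0.26, 0.18, -0.065], 0.68], [[-0.31, 0.215, -0.069], 0.82], [[-0.36, 0.25, -0.069], 0.95], [[-0.41, 0.285, -0.069], 1.08], [[-0.46, 0.319, -0.069], 1.21], [[-0.51, 0.354, -0.069], 1.34], [[-0.56, 0.389, -0.069], 1.47]], "jaw": 0.0854, "newtons": 40}}

```text
clock: 2.35
position: [391.1, -55.7, 300.8]
orientation: [-0.0, 0.995, -0.103, 0.001]
ft_force: [0.9, 1.6, -0.5]
grip_width: 1.0
```

```bash
python3 -c "
from h import *
plan([456,-262,300],np.radians(-38.5))"
```

```text
t 2.35 pos [391.1 -55.7 300.8] yaw -0.2057 tilt [0.0016 0.    ] F [ 0.88  1.55 -0.49] M [0.036 0.009 0.041] w 1.0
SHIFT [0.1057 0.1887 0.0009] TURN 0.4663
```

Emit:
{"fn": "apply_moves", "kwargs": {"steps": [[[0.022, 0.039, 0.0], 0.1], [[0.045, 0.08, 0.0], 0.2], [[0.068, 0.121, 0.0], 0.3], [[0.088, 0.157, 0.001], 0.39], [[0.1, 0.179, 0.001], 0.44], [[0.1057, 0.1887, 0.001], 0.466], [[0.1057, 0.1887, 0.001], 0.466]]}}

```text
clock: 3.22
position: [456.0, -261.6, 299.8]
orientation: [-0.0, 0.944, -0.329, 0.001]
ft_force: [1.0, 0.5, -0.6]
grip_width: 1.001
```

```bash
python3 - <<'E'
from h import *
plan([456,-262,300],np.radians(-38.5))
p,d=bot.camera("wrist"); cv2.imwrite("pics/w1.png",p[:,:,::-1]); np.save("pics/w1.npy",d)
P,u,v=wcloud(d)
s=(np.hypot(P[:,0]-456,P[:,1]+262)<40)&(P[:,2]>198)&(P[:,2]<212); Q=P[s]; print(len(Q),Q.mean(0),cv2.minAreaRect(Q[:,:2].astype(np.float32)))
s=(np.hypot(P[:,0]-456,P[:,1]+262)<90)&(P[:,2]>53)&(P[:,2]<67); Q=P[s]; print(len(Q),np.median(Q[:,2]),cv2.minAreaRect(Q[:,:2].astype(np.float32)))
col=p[v,u].astype(int)
s=(np.hypot(P[:,0]-456,P[:,1]+262)<50)&(np.hypot(P[:,0]-456,P[:,1]+262)>30)&(P[:,2]>115)&(P[:,2]<155)&(col[:,0]>130)&(col[:,2]<110)
Q=P[s]; 
if len(Q):
  a=Q[:,0]>456; print(a.sum(),Q[a].mean(0),(~a).sum(),Q[~a].mean(0))
for n in ("driver_grip","driver_pins"):
    print(n,[(np.round(np.array(r["centre"])*[640,480],1).tolist(),round(r["p"],2)) for r in bot.landmark_of(n,"wrist")])
E
```

```text
t 3.23 pos [ 456.  -261.6  299.8] yaw -0.6713 tilt [0.0013 0.0005] F [ 1.    0.46 -0.55] M [-0.003 -0.012 -0.023] w 1.001
SHIFT [ 0.0002  0.0003 -0.0002] TURN 0.0006
2579 [ 458.26475999 -262.26733345  203.90084622] ((457.2868347167969, -263.72381591796875), (34.6268310546875, 33.784400939941406), 50.83019256591797)
5027 59.35268467734656 ((457.04132080078125, -263.91754150390625), (90.49340057373047, 90.06427764892578), 62.05004119873047)
37 [ 488.105368   -282.14505027  137.76431997] 37 [ 431.22429423 -237.89835347  138.15588915]
driver_grip [([546.3, 128.9], 0.95), ([319.2, 239.0], 0.62)]
driver_pins [([319.5, 221.1], 0.89)]
```

View pics/w1.png

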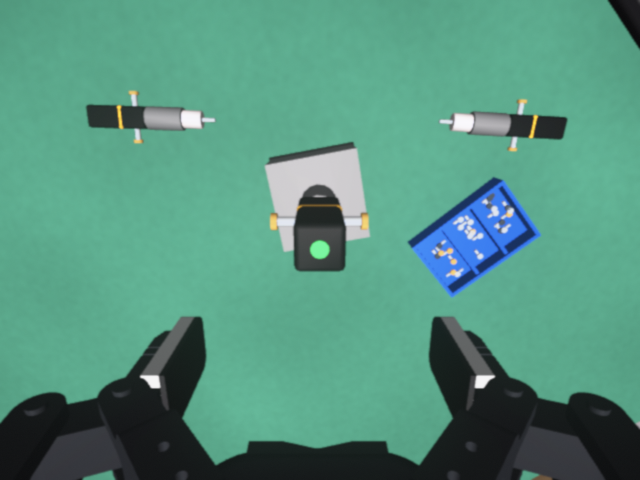

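```bash
python3 - <<'E'
from h import *
F=[]
for k in range(4):
    bot.camera("wrist"); F.append(bot.read_state()["ft_force"])
print(np.array(F).round(2))
plan([456.6,-263,163],np.radians(-38.7))
E
```

```text
[[ 0.1  -0.58  0.66]
 [-0.06  0.12  0.24]
 [-0.03  0.91 -0.3 ]
 [-0.09 -0.25  1.19]]
t 3.58 pos [ 456.  -261.4  300.1] yaw -0.6706 tilt [ 0.0019 -0.    ] F [-0.09 -0.25  1.19] M [-0.052 -0.054 -0.024] w 0.999
SHIFT [0.0013 0.0011 0.1371] TURN 0.0048
```

Emit:
{"fn": "apply_moves", "kwargs": {"steps": [[[0.0013, 0.0011, 0.02], 0.005], [[0.0013, 0.0011, 0.05], 0.005], [[0.0013, 0.0011, 0.08], 0.005], [[0.0013, 0.0011, 0.105], 0.005], [[0.0013, 0.0011, 0.125], 0.005], [[0.0013, 0.0011, 0.137], 0.005], [[0.0013, 0.0011, 0.137], 0.005]]}}

```text
clock: 4.45
position: [456.3, -262.7, 162.6]
orientation: [-0.0, 0.944, -0.331, 0.0]
ft_force: [0.0, -0.7, 0.5]
grip_width: 1.002
```

```bash
cat >> h.py <<'E'
def favg(n=10,cam="top"):
    F=[];T=[];J=[]
    for k in range(n):
        p=bot.camera(cam); s=bot.read_state(); F.append(s["ft_force"]);T.append(s["wrist_torque"]);J.append(s["joint_efforts"])
    print("Favg",np.mean(F,0).round(2),"std",np.std(F,0).round(2),"T",np.mean(T,0).round(3),"J",np.mean(J,0)[:3].round(3),np.std(J,0)[:3].round(3))
    return p
E
python3 - <<'E'
from h import *
plan([456.6,-263,163],np.radians(-38.7))
p,d=favg(6,"wrist"); cv2.imwrite("pics/w2.png",p[:,:,::-1])
E
```

```text
t 4.45 pos [ 456.3 -262.7  162.6] yaw -0.6754 tilt [0.0008 0.0006] F [ 0.04 -0.71  0.48] M [ 0.01   0.009 -0.054] w 1.002
SHIFT [ 0.0004  0.     -0.0004] TURN 0.0001
Favg [ 0.05 -0.06  0.49] std [0.44 0.26 0.42] T [-0.015  0.002  0.002] J [ 2.2000e-02 -5.0004e+01 -2.9212e+01] [0.004 0.331 0.281]
```

View pics/w2.png

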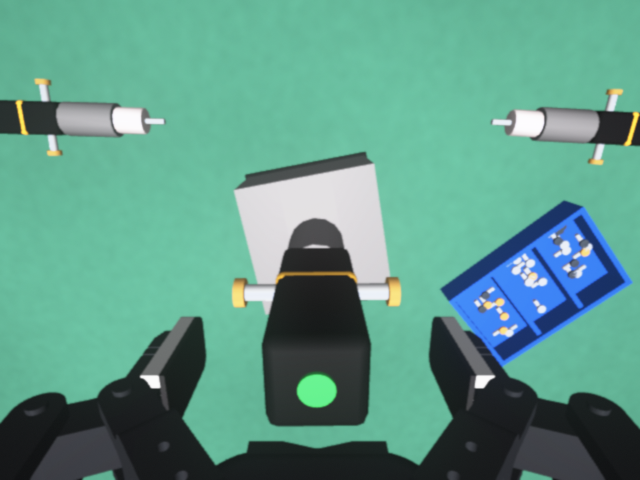

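The head (green dot at (317,390)) is centred between the pads at columns 205 and 431, and its flats are parallel to them. I'll close now.

Emit:
{"fn": "apply_moves", "kwargs": {"steps": [[[0.0, 0.0, 0.0], 0.0], [[0.0, 0.0, 0.0], 0.0], [[0.0, 0.0, 0.0], 0.0], [[0.0, 0.0, 0.0], 0.0], [[0.0, 0.0, 0.0], 0.0], [[0.0, 0.0, 0.0], 0.0], [[0.0, 0.0, 0.0], 0.0], [[0.0, 0.0, 0.0], 0.0]], "jaw": 0.02, "newtons": 45}}

```text
clock: 5.75
position: [456.9, -263.2, 164.0]
orientation: [-0.0, 0.943, -0.331, 0.001]
ft_force: [-1.9, 1.5, 5.8]
grip_width: 0.394
```

```bash
python3 - <<'E'
from h import *
plan([456.6,-263,163],np.radians(-38.7))
p,d=favg(3,"wrist"); cv2.imwrite("pics/w3.png",p[:,:,::-1])
E
```

```text
t 5.75 pos [ 456.9 -263.2  164. ] yaw -0.6756 tilt [ 0.0029 -0.0006] F [-1.86  1.49  5.81] M [0.289 0.466 0.042] w 0.394
SHIFT [-0.0004  0.      0.001 ] TURN -0.0001
Favg [-1.62  1.15  5.79] std [0.62 0.67 0.22] T [0.283 0.437 0.025] J [ -0.122 -48.093 -29.065] [0.001 0.    0.   ]
```

View pics/w3.png

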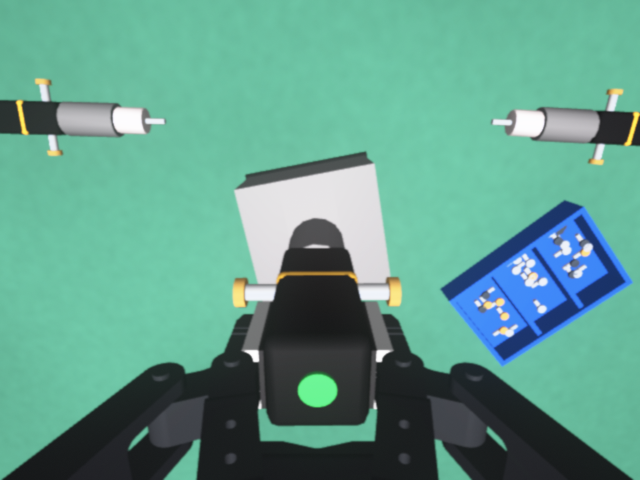

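Emit:
{"fn": "apply_moves", "kwargs": {"steps": [[[-0.0004, 0.0, -0.003], 0.0], [[-0.0004, 0.0, -0.009], 0.0], [[-0.0004, 0.0, -0.017], 0.0], [[-0.0004, 0.0, -0.027], 0.0], [[-0.0004, 0.0, -0.038], 0.0], [[-0.0004, 0.0, -0.05], 0.0], [[-0.0004, 0.0, -0.063], 0.0], [[-0.0004, 0.0, -0.08], 0.0], [[-0.0004, 0.0, -0.1], 0.0], [[-0.0004, 0.0, -0.125], 0.0], [[-0.0004, 0.0, -0.15], 0.0], [[-0.0004, 0.0, -0.165], 0.0]]}}

```text
clock: 7.4
position: [456.5, -263.0, 331.0]
orientation: [0.0, 0.943, -0.331, 0.002]
ft_force: [-0.3, 0.2, -7.6]
grip_width: 0.393
```

Emit:
{"fn": "apply_moves", "kwargs": {"steps": [[[0.0, 0.0, 0.0], 0.0], [[0.0, 0.0, 0.0], 0.0]]}}

```text
clock: 7.65
position: [456.1, -262.8, 330.3]
orientation: [-0.0, 0.943, -0.331, 0.002]
ft_force: [-0.7, -1.1, -9.0]
grip_width: 0.393
```

```bash
python3 - <<'E'
from h import *
p,d=favg(8,"wrist"); cv2.imwrite("pics/w4.png",p[:,:,::-1])
plan([523,-10,329],np.radians(-4.5))
P,u,v=wcloud(d); pos=pose()[0]
s=(np.hypot(P[:,0]-pos[0],P[:,1]-pos[1])<40)&(P[:,2]>pos[2]+30)&(P[:,2]<pos[2]+60)&(v>320)&(v<430)&(abs(u-317)<55); Q=P[s]; print(len(Q),np.median(Q,0)-pos)
E
```

```text
Favg [-0.28  0.3  -8.31] std [0.36 0.27 0.29] T [ 0.027 -0.012  0.011] J [-1.0000e-03 -4.9891e+01 -4.0778e+01] [0.002 0.295 0.229]
t 8.05 pos [ 456.4 -263.   330.7] yaw -0.6756 tilt [ 0.0041 -0.0013] F [-0.41 -0.08 -8.53] M [ 0.022  0.015 -0.002] w 0.393
SHIFT [-0.1063 -0.2391  0.0016] TURN -0.5971
10859 [ 3.2455645   2.80758696 39.88857267]
```

View pics/w4.png

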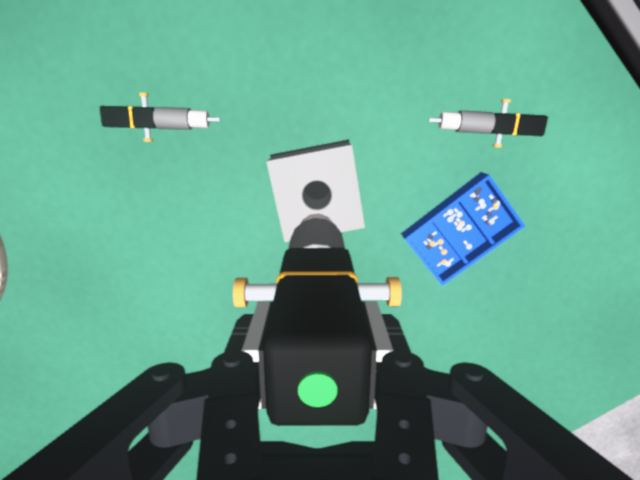

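```bash
python3 - <<'E'
from h import *
P=np.load("pics/P_top.npy")[:,:3]
s=(P[:,0]>380)&(P[:,0]<600)&(P[:,1]>-190)&(P[:,1]<60)&(P[:,2]>40); print(P[s].min(0),P[s].max(0))
plan([522,15,330],np.radians(-4.5))
E
```

```text
[ 403.21623705 -151.26001998   51.75549005] [ 443.97956691 -112.11684567  132.74230676]
t 8.05 pos [ 456.4 -263.   330.7] yaw -0.6756 tilt [ 0.0041 -0.0013] F [-0.41 -0.08 -8.53] M [ 0.022  0.015 -0.002] w 0.393
SHIFT [-0.1227 -0.258   0.0006] TURN -0.5971
```

Emit:
{"fn": "apply_moves", "kwargs": {"steps": [[[-0.006, -0.012, 0.0], -0.03], [[-0.016, -0.034, 0.0], -0.08], [[-0.029, -0.061, 0.0], -0.14], [[-0.042, -0.089, 0.0], -0.205], [[-0.055, -0.116, 0.0], -0.27], [[-0.068, -0.143, 0.0], -0.33], [[-0.081, -0.17, 0.0], -0.395], [[-0.094, -0.197, 0.0], -0.455], [[-0.106, -0.223, 0.0], -0.515], [[-0.115, -0.242, 0.0], -0.56], [[-0.121, -0.254, 0.0], -0.59], [[-0.1227, -0.258, 0.0006], -0.597]]}}

```text
clock: 9.55
position: [521.9, 15.8, 329.9]
orientation: [0.001, 0.999, -0.038, 0.002]
ft_force: [0.0, -0.9, -8.1]
grip_width: 0.393
```

Emit:
{"fn": "apply_moves", "kwargs": {"steps": [[[0.0, 0.0, 0.0], 0.0], [[0.0, 0.0, 0.0], 0.0]]}}

```text
clock: 9.8
position: [521.8, 15.3, 329.9]
orientation: [0.001, 0.999, -0.039, 0.002]
ft_force: [0.1, 0.6, -7.5]
grip_width: 0.395
```

```bash
python3 - <<'E'
from h import *
plan([522,15,330],np.radians(-4.5))
p,d=favg(3,"wrist"); cv2.imwrite("pics/w5.png",p[:,:,::-1]); np.save("pics/w5.npy",d)
P,u,v=wcloud(d); col=p[v,u].astype(int); pos,R,_=pose()
Y=(col[:,0]>130)&(col[:,2]<110)&(P[:,2]>245)&(P[:,1]>70)
for n,s in (("R",Y&(u<317)),("L",Y&(u>317))):
    Q=P[s]; print(n,len(Q),Q.min(0).round(1),Q.max(0).round(1),cv2.minAreaRect(Q[:,:2].astype(np.float32)))
s=(v>320)&(v<430)&(abs(u-317)<60)&(P[:,2]>pos[2]+34)&(P[:,2]<pos[2]+46)
Q=(P[s]-pos)@R; print("head",Q.min(0),Q.max(0),cv2.minAreaRect(Q[:,:2].astype(np.float32)))
s=(col[:,0]>130)&(col[:,2]<110)&(P[:,2]<pos[2]-10)&(P[:,2]>pos[2]-50)&(v>270)&(v<320)
Q=(P[s]-pos)@R
for a in (Q[:,0]<-25,Q[:,0]>25): print("knob",a.sum(),Q[a].min(0).round(1),Q[a].max(0).round(1))
E
```

```text
t 9.8 pos [521.8  15.3 329.9] yaw -0.0778 tilt [ 0.0039 -0.0016] F [ 0.06  0.56 -7.47] M [-0.027  0.054  0.046] w 0.395
SHIFT [ 0.0002  0.0003 -0.0001] TURN 0.0008
Favg [ 0.13 -0.16 -8.09] std [0.2  0.17 0.49] T [-0.027  0.014  0.004] J [  0.161 -49.007 -40.629] [0.076 0.016 0.003]
R 1455 [491.4  87.  248.4] [502.2 129.8 274.3] ((496.8526306152344, 108.35198211669922), (42.45561218261719, 8.33342170715332), 85.89456176757812)
L 1511 [543.2  83.5 248.7] [553.9 125.7 275.4] ((548.5987548828125, 104.5852279663086), (41.931610107421875, 8.124099731445312), 85.80484771728516)
head [-17.88187181 -17.26995646 -43.92664841] [ 20.22741394  17.77453466 -33.97083252] ((1.2996940612792969, 0.24480628967285156), (38.107688903808594, 34.94875717163086), 0.6661748886108398)
knob 263 [-38.1  -5.9  21. ] [-32.6   6.9  28. ]
knob 290 [34.8 -6.3 21.1] [40.   6.1 28.7]
```

View pics/w5.png

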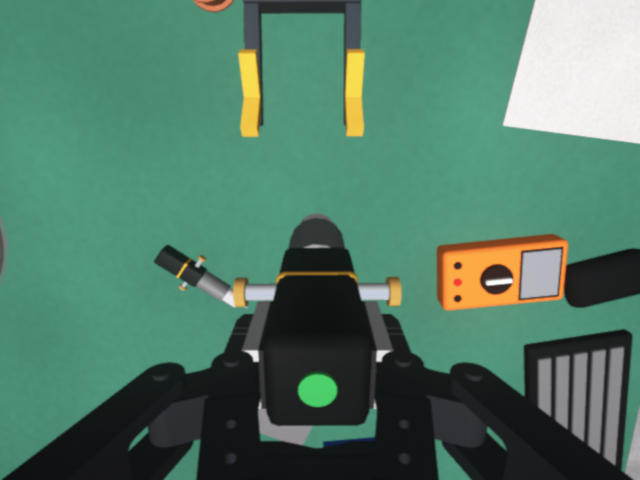

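```bash
python3 - <<'E'
from h import *
plan([515.2,15.3,330],-.0724)
plan([519.0,68,330],-.0724)
E
```

```text
t 9.95 pos [521.9  15.3 330. ] yaw -0.0779 tilt [ 0.004  -0.0015] F [ 0.25 -0.21 -7.41] M [-0.055  0.023  0.004] w 0.394
SHIFT [-0.0067  0.0005 -0.    ] TURN -0.0055
t 9.95 pos [521.9  15.3 330. ] yaw -0.0779 tilt [ 0.004  -0.0015] F [ 0.25 -0.21 -7.41] M [-0.055  0.023  0.004] w 0.394
SHIFT [-0.007  -0.0523 -0.0001] TURN -0.0055
```

Emit:
{"fn": "apply_moves", "kwargs": {"steps": [[[-0.004, 0.0, 0.0], -0.004], [[-0.0067, 0.0, 0.0], -0.0055], [[-0.0067, -0.004, 0.0], -0.0055], [[-0.0068, -0.012, 0.0], -0.0055], [[-0.0068, -0.022, 0.0], -0.0055], [[-0.0069, -0.032, 0.0], -0.0055], [[-0.007, -0.042, 0.0], -0.0055], [[-0.007, -0.049, 0.0], -0.0055], [[-0.007, -0.0523, 0.0], -0.0055], [[-0.007, -0.0523, 0.0], -0.0055]]}}

```text
clock: 11.2
position: [519.0, 68.1, 329.9]
orientation: [0.001, 0.999, -0.036, 0.002]
ft_force: [-0.7, -0.5, -8.1]
grip_width: 0.389
```

```bash
cat > look.py <<'E'
from h import *
import sys
n=sys.argv[1]
p,d=bot.camera("wrist"); cv2.imwrite(f"pics/{n}.png",p[:,:,::-1])
P,u,v=wcloud(d); col=p[v,u].astype(int); pos,R,_=pose()
T=(P-pos)@R
Y=(col[:,0]>130)&(col[:,2]<110)&(P[:,2]>100)&(v<270)
c=[]
for a,s in (("R",Y&(u<317)),("L",Y&(u>=317))):
    Q=T[s]
    if len(Q)>20: print(a,len(Q),"tool",Q.min(0).round(1),Q.max(0).round(1),"world",P[s].min(0).round(1),P[s].max(0).round(1))
    r=cv2.minAreaRect(Q[:,:2].astype(np.float32)) if len(Q)>20 else None; print(r)
s=(col[:,0]>130)&(col[:,2]<110)&(T[:,2]>10)&(T[:,2]<50)&(v>270)&(v<320)
for a in (T[:,0]<-25,T[:,0]>25):
    Q=T[s&a]
    if len(Q): print("knob",len(Q),Q.min(0).round(1),Q.max(0).round(1))
E
python3 look.py w6; python3 -c "
from h import *
plan([521.8,106.8,330],-.0724)
favg(3)"
```

```text
R 1186 tool [-29.4 -57.7  55.3] [-21.1 -17.3  73.4] world [491.5  86.7 256.3] [502.  127.4 274.5]
((-25.283432006835938, -37.49360656738281), (8.226546287536621, 40.431556701660156), 0.11093416810035706)
L 1268 tool [ 22.5 -57.7  55.7] [ 30.8 -17.2  80.3] world [543.2  82.7 249.5] [553.9 123.6 274.3]
((26.658832550048828, -37.43621826171875), (8.259461402893066, 40.55624008178711), 0.03351132571697235)
knob 277 [-38.   -5.8  21.4] [-32.7   7.   28.2]
knob 291 [34.9 -6.2 21.7] [40.   6.4 28.8]
t 11.25 pos [519.   68.  329.9] yaw -0.0722 tilt [ 0.004  -0.0017] F [-0.02 -1.05 -7.82] M [-0.059 -0.026  0.005] w 0.392
SHIFT [ 0.     -0.039  -0.0002] TURN 0.0002
Favg [-0.26 -0.08 -7.84] std [0.29 0.6  0.31] T [-0.018  0.002 -0.033] J [  0.176 -49.194 -40.662] [0.054 0.007 0.011]
```

View pics/w6.png

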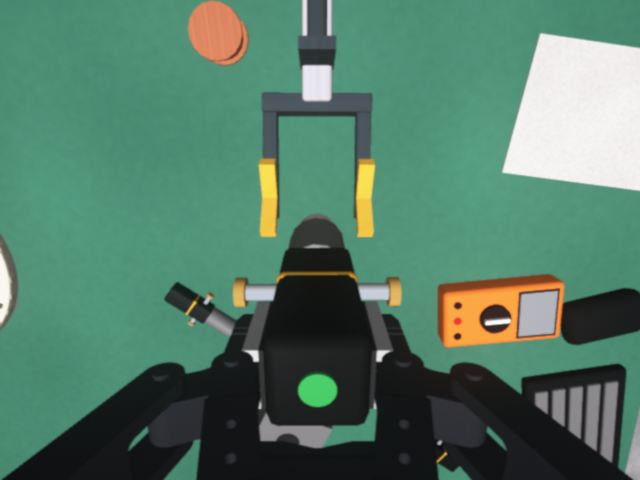

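Emit:
{"fn": "apply_moves", "kwargs": {"steps": [[[-0.0002, -0.004, 0.0], 0.0], [[-0.0002, -0.01, 0.0], 0.0], [[-0.0002, -0.017, 0.0], 0.0], [[-0.0002, -0.024, 0.0], 0.0], [[-0.0002, -0.031, 0.0], 0.0], [[-0.0002, -0.036, 0.0], 0.0], [[-0.0002, -0.038, 0.0], 0.0], [[-0.0002, -0.038, 0.0], 0.0]]}}

```text
clock: 12.4
position: [521.5, 105.7, 329.8]
orientation: [0.001, 0.999, -0.036, 0.002]
ft_force: [1.2, -0.8, -9.0]
grip_width: 0.392
```

```bash
python3 look.py w7; python3 -c "
from h import *
p,d=favg(4,'side'); cv2.imwrite('pics/s7.png',cv2.resize(p[130:250,220:340,::-1],None,fx=5,fy=5))
plan([521.8,106.8,330],-.0724)"
```

```text
R 616 tool [-29.1 -20.1  62.3] [-20.9   5.   80.2] world [492.7 102.1 249.5] [502.1 127.5 267.4]
((-24.984813690185547, -7.541525840759277), (25.095632553100586, 8.187897682189941), 89.71603393554688)
L 660 tool [ 22.8 -20.2  62.3] [31.   7.7 80.7] world [544.1  96.1 249.2] [553.8 123.8 267.6]
((26.872089385986328, -6.250798225402832), (8.142448425292969, 27.941055297851562), 0.07169126719236374)
knob 278 [-38.   -5.6  21.5] [-32.9   6.7  28.7]
knob 293 [25.6 -6.1 21.9] [39.9  6.7 31.9]
Favg [ 0.49  0.19 -8.23] std [0.34 0.1  0.47] T [-0.009  0.016  0.005] J [  0.1   -50.423 -40.686] [0.045 0.009 0.01 ]
t 12.65 pos [521.5 105.5 329.9] yaw -0.073 tilt [ 0.0041 -0.0017] F [ 0.2   0.16 -8.58] M [-0.008  0.021  0.024] w 0.394
SHIFT [ 0.0002 -0.0013 -0.0001] TURN -0.0006
```

View pics/w7.png

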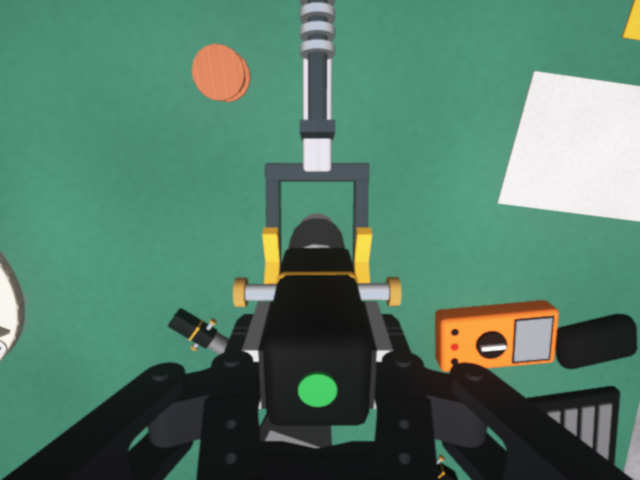

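View pics/s7.png

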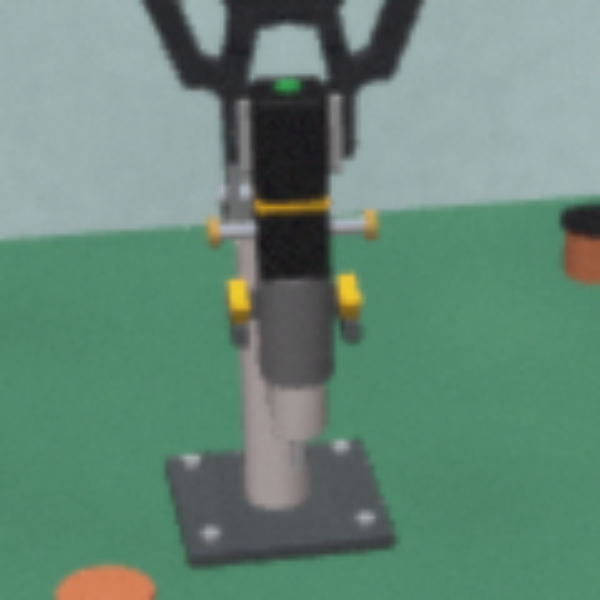

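Emit:
{"fn": "apply_moves", "kwargs": {"steps": [[[0.0, -0.0006, 0.003], 0.0], [[0.0, -0.0006, 0.008], 0.0], [[0.0, -0.0006, 0.013], 0.0], [[0.0, -0.0006, 0.018], 0.0], [[0.0, -0.0006, 0.023], 0.0], [[0.0, -0.0006, 0.027], 0.0], [[0.0, -0.0006, 0.03], 0.0], [[0.0, -0.0006, 0.032], 0.0], [[0.0, -0.0006, 0.032], 0.0]]}}

```text
clock: 13.78
position: [521.6, 106.0, 297.8]
orientation: [0.001, 0.999, -0.036, 0.002]
ft_force: [0.3, 0.7, -7.9]
grip_width: 0.392
```

```bash
python3 look.py w8; python3 -c "
from h import *
p,d=favg(5,'side'); cv2.imwrite('pics/s8.png',cv2.resize(p[130:250,220:340,::-1],None,fx=5,fy=5))
plan([521.8,106.5,290],-.0724)"
```

```text
R 411 tool [-29.2 -20.   30.5] [-20.9  -8.1  37.4] world [493.9 115.8 260.4] [502.3 128.  267.3]
((-25.09109115600586, -14.078276634216309), (8.306086540222168, 11.863548278808594), 0.22329916059970856)
L 434 tool [ 22.8 -20.   29.9] [31.  -6.5 41.5] world [545.1 110.8 256.6] [554.  124.3 268.1]
((26.925676345825195, -13.278700828552246), (8.231125831604004, 13.515634536743164), 0.041052743792533875)
knob 388 [-38.1  -7.4  21.4] [-25.    8.2  40.2]
knob 447 [25.1 -7.5 21.7] [39.9  8.  40.2]
Favg [-0.04  0.27 -8.22] std [0.79 0.56 0.47] T [0.018 0.007 0.004] J [  0.    -51.13  -39.461] [0.001 0.051 0.05 ]
t 14.07 pos [521.8 106.  298. ] yaw -0.073 tilt [ 0.0043 -0.0016] F [-0.28  0.37 -7.44] M [-0.003  0.003  0.006] w 0.391
SHIFT [-0.     -0.0005  0.008 ] TURN -0.0006
```

View pics/s8.png

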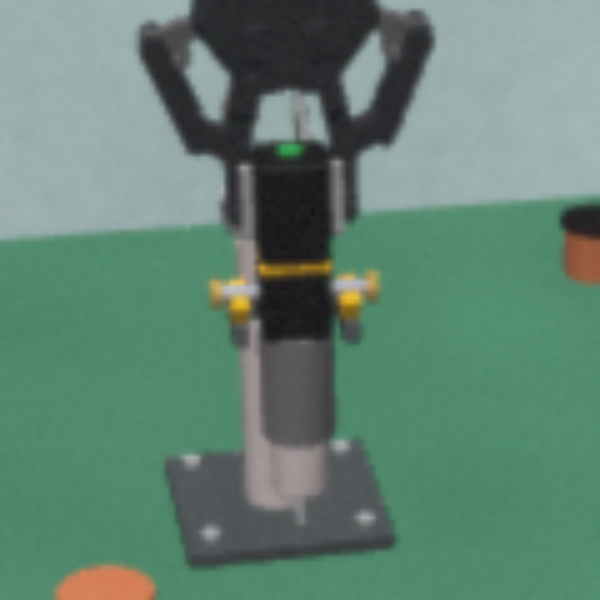

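View pics/w8.png

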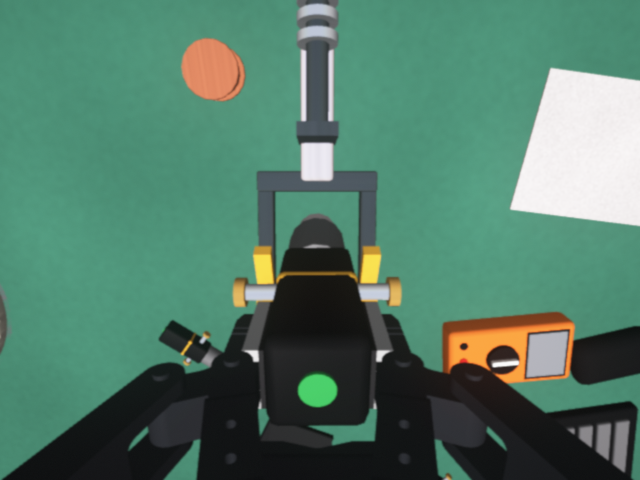

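Emit:
{"fn": "apply_moves", "kwargs": {"steps": [[[0.0, -0.0004, 0.0015], 0.0], [[0.0, -0.0004, 0.0035], 0.0], [[0.0, -0.0003, 0.006], 0.0], [[0.0, 0.0002, 0.0085], 0.0], [[0.0, 0.0007, 0.011], 0.0], [[0.0, 0.0011, 0.0135], 0.0], [[0.0, 0.0015, 0.016], 0.0], [[0.0, 0.0019, 0.0185], 0.0], [[0.0, 0.0023, 0.021], 0.0], [[0.0, 0.0026, 0.0235], 0.0], [[0.0, 0.0029, 0.026], 0.0], [[0.0, 0.0031, 0.028], 0.0]]}}

```text
clock: 15.58
position: [521.7, 102.9, 269.9]
orientation: [0.001, 0.999, -0.036, 0.002]
ft_force: [-1.4, 1.0, -4.5]
grip_width: 0.388
```

```bash
python3 look.py w9; python3 -c "
from h import *
p,d=favg(6,'side'); cv2.imwrite('pics/s9.png',cv2.resize(p[130:250,220:340,::-1],None,fx=5,fy=5))
plan([521.8,106.5,290],-.0724)"
```

```text
R 330 tool [-29.4 -19.6  22.7] [-21.2 -11.5  40.9] world [493.4 116.  228.6] [501.9 124.4 246.8]
((-25.3101806640625, -15.578203201293945), (8.20361614227295, 8.07221508026123), 0.251524955034256)
L 350 tool [ 22.5 -19.8  23. ] [30.7 -9.  41.7] world [545.  110.2 228. ] [553.6 120.5 246.8]
((26.58771514892578, -14.436577796936035), (10.576927185058594, 8.273948669433594), 88.48554229736328)
knob 420 [-38.  -10.7  21.2] [-25.    9.3  32.8]
knob 451 [ 25.  -11.   21.8] [39.8  6.6 32.2]
Favg [-0.53 -0.03 -5.39] std [0.63 0.7  0.34] T [-0.009  0.039  0.036] J [-4.2000e-02 -5.0172e+01 -3.7168e+01] [0.024 0.047 0.077]
t 15.93 pos [521.7 102.9 270.1] yaw -0.0729 tilt [ 0.0044 -0.0017] F [-0.27 -1.39 -5.2 ] M [-0.015  0.042  0.049] w 0.389
SHIFT [-0.0001 -0.0036 -0.0199] TURN -0.0005
```

View pics/s9.png

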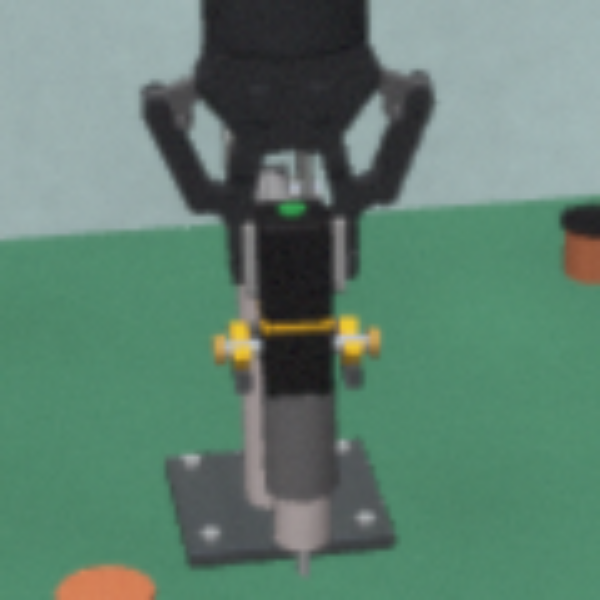

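View pics/w9.png

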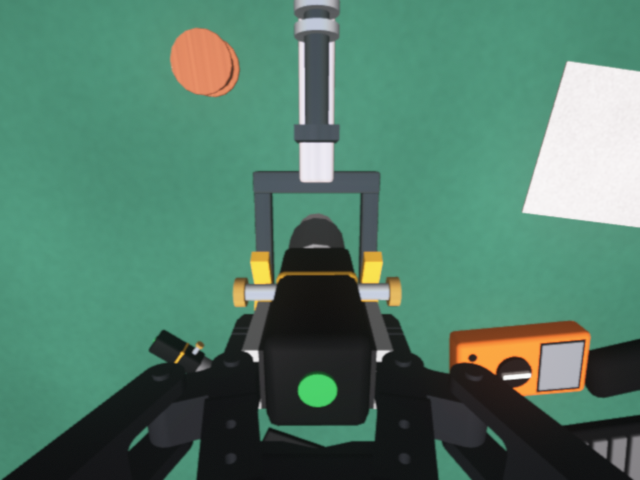

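Emit:
{"fn": "apply_moves", "kwargs": {"steps": [[[0.0, 0.0002, 0.002], 0.0], [[0.0, 0.0005, 0.005], 0.0], [[0.0, 0.0007, 0.008], 0.0], [[0.0, 0.0009, 0.011], 0.0], [[0.0, 0.0011, 0.014], 0.0], [[0.0, 0.0012, 0.017], 0.0], [[0.0, 0.0013, 0.02], 0.0], [[0.0, 0.0014, 0.023], 0.0], [[0.0, 0.0014, 0.026], 0.0], [[0.0, 0.0014, 0.029], 0.0], [[0.0, 0.0013, 0.032], 0.0], [[0.0, 0.0012, 0.035], 0.0]]}}

```text
clock: 17.42
position: [521.8, 101.6, 235.0]
orientation: [0.001, 0.999, -0.036, 0.002]
ft_force: [-0.5, -0.2, -2.1]
grip_width: 0.393
```

```bash
python3 -c "
from h import *
p,d=favg(5,'side')
plan([521.8,106.5,290],-.0724)"
```

```text
Favg [-0.36 -0.37 -2.96] std [0.57 0.18 0.51] T [-0.084 -0.01  -0.026] J [  0.183 -50.06  -34.647] [0.032 0.614 0.251]
t 17.68 pos [521.7 101.6 235.2] yaw -0.073 tilt [ 0.0043 -0.0017] F [-1.12 -0.04 -2.9 ] M [-0.084  0.058 -0.061] w 0.391
SHIFT [-0.0001 -0.0048 -0.0548] TURN -0.0006
```

Emit:
{"fn": "apply_moves", "kwargs": {"steps": [[[0.0, 0.0, 0.002], 0.0], [[0.0, -0.0002, 0.005], 0.0], [[0.0, -0.0004, 0.008], 0.0], [[0.0, -0.0006, 0.011], 0.0], [[0.0, -0.0009, 0.014], 0.0], [[0.0, -0.0012, 0.017], 0.0], [[0.0, -0.0015, 0.02], 0.0], [[0.0, -0.0019, 0.023], 0.0], [[0.0, -0.0023, 0.026], 0.0], [[0.0, -0.0027, 0.029], 0.0], [[0.0, -0.0031, 0.031], 0.0], [[0.0, -0.0033, 0.032], 0.0]]}}

```text
clock: 19.18
position: [522.1, 104.8, 203.1]
orientation: [0.001, 0.999, -0.036, 0.002]
ft_force: [0.1, -1.1, 0.1]
grip_width: 0.39
```

```bash
python3 look.py w10; python3 -c "
from h import *
p,d=favg(16,'side'); cv2.imwrite('pics/s10.png',cv2.resize(p[130:250,220:340,::-1],None,fx=5,fy=5))
plan([521.8,106.5,290],-.0724)"
```

```text
R 222 tool [-29.2 -18.7  17.9] [-21.1 -13.1  34.5] world [494.1 119.5 168.4] [502.3 125.4 185. ]
((-25.035533905029297, -16.361658096313477), (8.458624839782715, 5.058612823486328), 10.005306243896484)
L 231 tool [ 22.5 -19.1  18.2] [30.3 -9.1 37.5] world [545.6 112.1 165.6] [553.6 121.8 184.9]
((26.378604888916016, -14.110694885253906), (9.70547866821289, 7.989217758178711), 86.50006103515625)
knob 229 [-38.1 -14.   18.7] [-25.    8.2  30.6]
knob 252 [ 25.1 -13.9  19.1] [39.5  7.1 30.9]
Favg [ 0.36 -0.55 -0.21] std [0.55 0.59 0.49] T [-0.122 -0.104 -0.06 ] J [  0.431 -49.714 -31.719] [0.044 0.047 0.031]
t 20.02 pos [522.1 104.8 203.2] yaw -0.0729 tilt [ 0.0044 -0.0018] F [0.41 0.01 0.09] M [-0.171 -0.185 -0.058] w 0.392
SHIFT [-0.0001 -0.0015 -0.0868] TURN -0.0005
```

View pics/w10.png

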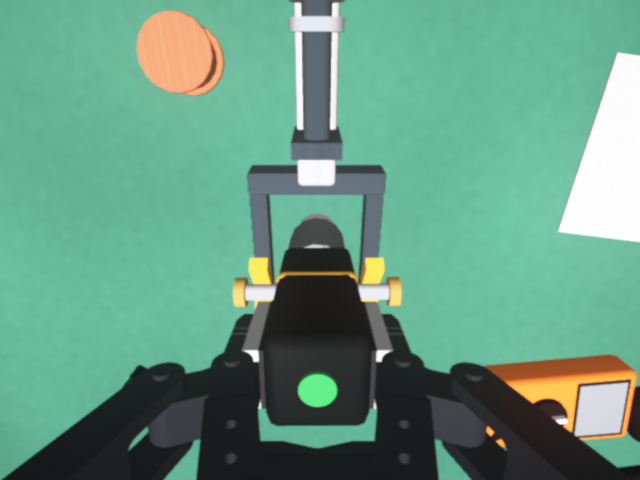

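View pics/s10.png

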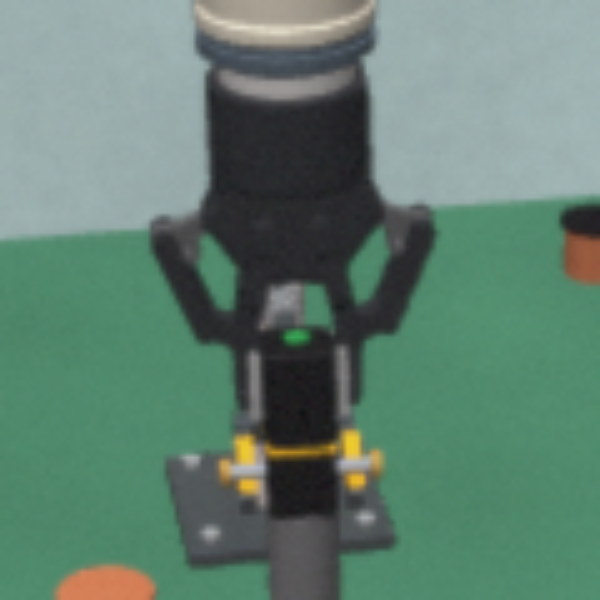

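Emit:
{"fn": "apply_moves", "kwargs": {"steps": [[[0.0002, 0.0002, 0.001], 0.0], [[0.0003, 0.0001, 0.002], 0.0], [[0.0003, 0.0, 0.003], 0.0], [[0.0003, -0.0002, 0.004], 0.0], [[0.0003, -0.0002, 0.004], 0.0], [[0.0003, -0.0002, 0.004], 0.0]]}}

```text
clock: 20.78
position: [522.5, 105.2, 199.2]
orientation: [0.001, 0.999, -0.036, 0.002]
ft_force: [0.4, 3.3, 0.9]
grip_width: 0.392
```

```bash
python3 -c "
from h import *
p,d=favg(30,'side')
plan([521.8,106.5,290],-.0724)"
```

```text
Favg [0.22 4.75 1.18] std [0.49 0.7  0.45] T [ 0.961 -0.067 -0.136] J [ -2.245 -49.17  -30.257] [0.257 0.073 0.189]
t 22.27 pos [522.5 105.1 199.2] yaw -0.073 tilt [ 0.0045 -0.0016] F [-0.05  5.06  0.64] M [ 1.099 -0.069 -0.105] w 0.394
SHIFT [-0.0004 -0.0013 -0.0908] TURN -0.0006
```

Emit:
{"fn": "apply_moves", "kwargs": {"steps": [[[0.0, -0.0001, 0.0], 0.0], [[0.0, -0.0002, 0.0], 0.0], [[0.0, -0.0003, 0.0], 0.0], [[0.0, -0.0003, 0.0], 0.0]]}}

```text
clock: 22.78
position: [522.6, 105.2, 199.2]
orientation: [0.001, 0.999, -0.036, 0.002]
ft_force: [1.2, 2.5, 0.4]
grip_width: 0.392
```

```bash
python3 -c "
from h import *
p,d=favg(12,'side')
plan([521.8,106.5,290],-.0724)"
```

```text
Favg [0.64 2.05 0.45] std [0.57 0.5  0.38] T [ 0.447 -0.11  -0.146] J [ -0.876 -49.455 -30.614] [0.193 0.045 0.062]
t 23.38 pos [522.6 105.3 199.2] yaw -0.0729 tilt [ 0.0045 -0.0018] F [0.99 1.26 0.49] M [ 0.298 -0.107 -0.141] w 0.393
SHIFT [-0.0004 -0.001  -0.0908] TURN -0.0005
```

Emit:
{"fn": "apply_moves", "kwargs": {"steps": [[[0.0001, -0.0001, 0.0], 0.0], [[0.0002, -0.0001, 0.0], 0.0], [[0.0002, -0.0001, 0.0], 0.0], [[0.0002, -0.0001, 0.0], 0.0]]}}

```text
clock: 23.88
position: [522.6, 105.3, 199.1]
orientation: [0.001, 0.999, -0.036, 0.002]
ft_force: [1.0, 1.4, 0.0]
grip_width: 0.39
```

```bash
python3 -c "
from h import *
favg(10,'side');p,d=favg(10,'side')
plan([521.8,106.5,290],-.0724)"
```

```text
Favg [-0.22  0.86  0.2 ] std [0.5  0.45 0.57] T [ 0.211  0.034 -0.104] J [ -0.385 -49.717 -31.354] [0.062 0.02  0.044]
Favg [-0.12  0.55  0.23] std [0.57 0.43 0.45] T [ 0.128  0.034 -0.098] J [ -0.198 -49.777 -31.476] [0.047 0.014 0.028]
t 24.88 pos [522.7 105.3 199.2] yaw -0.0729 tilt [ 0.0044 -0.0018] F [ 0.62  0.28 -0.23] M [ 0.077  0.007 -0.105] w 0.39
SHIFT [-0.0006 -0.001  -0.0908] TURN -0.0005
```

Emit:
{"fn": "apply_moves", "kwargs": {"steps": [[[0.0, 0.0, 0.0], 0.0], [[0.0, 0.0, 0.0], 0.0], [[0.0, 0.0, 0.0], 0.0], [[0.0, 0.0, 0.0], 0.0], [[0.0, 0.0, 0.0], 0.0], [[0.0, 0.0, 0.0], 0.0], [[0.0, 0.0, 0.0], 0.0], [[0.0, 0.0, 0.0], 0.0]], "newtons": 20}}

```text
clock: 25.88
position: [522.7, 105.3, 199.2]
orientation: [0.001, 0.999, -0.036, 0.002]
ft_force: [-0.8, 0.6, 0.0]
grip_width: 0.394
```

```bash
python3 look.py w11; python3 -c "
from h import *
favg(20,'side')
plan([521.8,106.5,290],-.0724)"
```

```text
R 219 tool [-29.3 -18.6  17.8] [-21.1 -12.8  35.5] world [494.6 119.6 163.5] [502.9 125.7 181.2]
((-25.15592384338379, -16.059886932373047), (8.115954399108887, 5.52808141708374), 6.891605854034424)
L 226 tool [ 22.5 -18.9  18. ] [30.2 -9.9 36.6] world [546.2 113.5 162.6] [554.2 122.5 181.3]
((26.26677894592285, -14.363466262817383), (7.590721130371094, 9.097633361816406), 2.546841621398926)
knob 216 [-38.  -14.4  17.8] [-25.    7.1  30.5]
knob 248 [ 25.1 -14.   18.8] [39.7  7.3 31.4]
Favg [0.01 0.24 0.23] std [0.55 0.46 0.45] T [ 0.102  0.038 -0.092] J [ -0.151 -49.792 -31.495] [0.004 0.    0.001]
t 26.93 pos [522.7 105.3 199.2] yaw -0.0729 tilt [ 0.0044 -0.0018] F [-0.01 -0.36 -0.27] M [ 0.104  0.073 -0.022] w 0.391
SHIFT [-0.0006 -0.001  -0.0908] TURN -0.0005
```

View pics/w11.png

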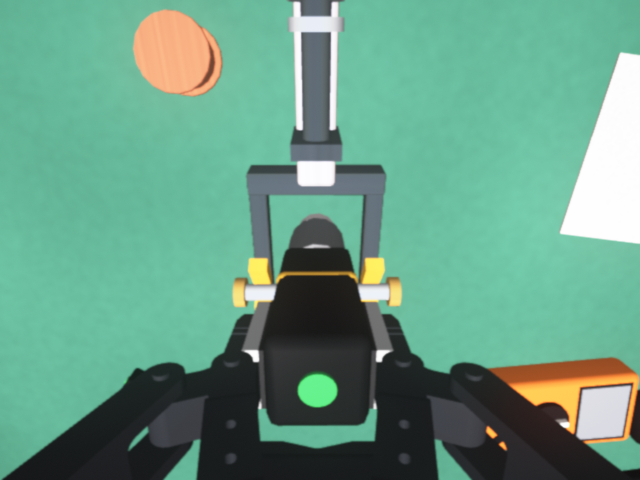

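Emit:
{"fn": "apply_moves", "kwargs": {"steps": [[[0.0, 0.0, 0.0], 0.0], [[0.0, 0.0, 0.0], 0.0], [[0.0, 0.0, 0.0], 0.0], [[0.0, 0.0, 0.0], 0.0]], "jaw": 0.036}}

```text
clock: 27.42
position: [522.7, 105.3, 199.2]
orientation: [0.001, 0.999, -0.036, 0.002]
ft_force: [0.1, 0.6, -0.7]
grip_width: 0.421
```

```bash
python3 look.py w12; python3 -c "
from h import *
favg(6,'side')
plan([521.8,106.5,290],-.0724)"
```

```text
R 195 tool [-29.2 -18.5  17.5] [-21.3 -13.7  34.8] world [494.9 120.6 164.2] [502.9 125.5 181.5]
((-25.215126037597656, -16.086156845092773), (7.8974199295043945, 4.831620693206787), 0.18701305985450745)
L 206 tool [ 22.5 -18.9  17.4] [29.9 -8.8 35.4] world [546.2 112.4 163.9] [554.  122.3 181.9]
((26.206296920776367, -13.846668243408203), (7.381402015686035, 10.047627449035645), 0.3650549650192261)
knob 233 [-38.2 -14.8  16.3] [-25.    6.6  29.6]
knob 269 [ 25.  -14.8  16.9] [39.5  7.9 30. ]
Favg [-0.04  0.05  0.03] std [0.56 0.28 0.52] T [ 0.019  0.016 -0.015] J [-2.0000e-03 -4.9914e+01 -3.1549e+01] [0.002 0.001 0.   ]
t 27.77 pos [522.7 105.3 199.2] yaw -0.0729 tilt [ 0.0044 -0.0019] F [-0.84 -0.06  0.21] M [ 0.004 -0.021  0.016] w 0.422
SHIFT [-0.0006 -0.001  -0.0908] TURN -0.0005
```

View pics/w12.png

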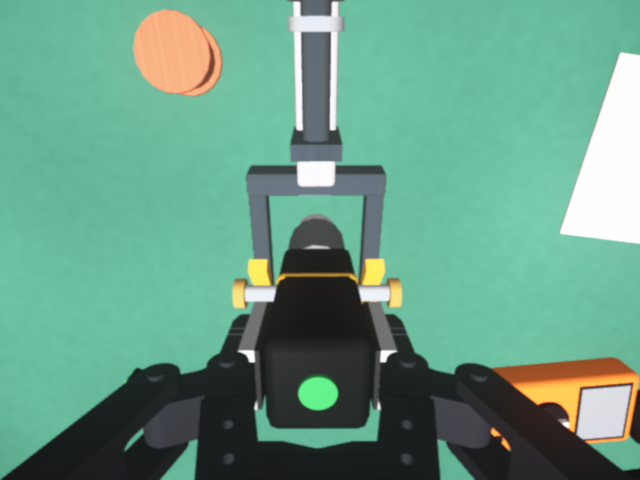

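Emit:
{"fn": "apply_moves", "kwargs": {"steps": [[[0.0, 0.0, 0.0], 0.0], [[0.0, 0.0, 0.0], 0.0], [[0.0, 0.0, 0.0], 0.0], [[0.0, 0.0, 0.0], 0.0], [[0.0, 0.0, 0.0], 0.0], [[0.0, 0.0, 0.0], 0.0], [[0.0, 0.0, 0.0], 0.0]], "jaw": 0.0854}}

```text
clock: 28.65
position: [522.7, 105.3, 199.2]
orientation: [0.001, 0.999, -0.036, 0.002]
ft_force: [0.6, -0.3, 0.2]
grip_width: 1.0
```

```bash
python3 look.py w13; python3 -c "
from h import *
plan([521.8,106.5,290],-.0724)"
```

```text
R 189 tool [-29.4 -18.6  17.2] [-21.2 -14.   34. ] world [494.7 121.3 165.1] [502.9 125.9 181.8]
((-25.282867431640625, -16.63872528076172), (4.570704460144043, 8.142041206359863), 84.31014251708984)
L 210 tool [ 22.4 -18.5  17.2] [30.2 -8.6 35.3] world [546.2 112.1 164. ] [554.  122.  182.1]
((26.34968376159668, -13.656375885009766), (9.90468692779541, 7.715872764587402), 88.04664611816406)
knob 395 [-37.8 -14.8  16.3] [-25.   14.7  29.8]
knob 471 [ 25.  -14.7  16.8] [39.6 14.6 30.6]
t 28.7 pos [522.7 105.3 199.2] yaw -0.0729 tilt [ 0.0044 -0.0018] F [ 0.55 -0.52  0.23] M [-0.04  -0.005 -0.038] w 1.0
SHIFT [-0.0006 -0.001  -0.0908] TURN -0.0005
```

View pics/w13.png

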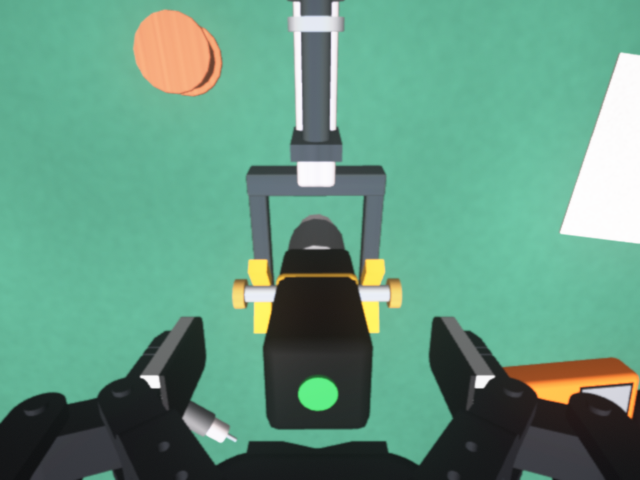

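The driver hangs still with the pins in both notches, and the fingers at columns 205 and 431 are clear of the head (265–372). I'll withdraw straight up.

Emit:
{"fn": "apply_moves", "kwargs": {"steps": [[[0.0, 0.0, -0.004], 0.0], [[0.0, 0.0, -0.012], 0.0], [[0.0, 0.0, -0.025], 0.0], [[0.0, 0.0, -0.04], 0.0], [[0.0, 0.0, -0.06], 0.0], [[0.0, 0.0, -0.085], 0.0], [[0.0, 0.0, -0.11], 0.0], [[0.0, 0.0, -0.135], 0.0], [[0.0, 0.0, -0.15], 0.0], [[0.0, 0.0, -0.15], 0.0]]}}

```text
clock: 29.95
position: [522.6, 105.7, 350.5]
orientation: [0.001, 0.999, -0.036, 0.003]
ft_force: [0.4, 0.4, -1.2]
grip_width: 1.0
```

```bash
python3 - <<'E'
from h import *
for k in range(2):
    p,d=bot.camera("top"); P,u,v=cloud("top",d)
    s=(np.hypot(P[:,0]-523,P[:,1]-105)<45)&(P[:,2]>195)&(P[:,2]<260)
    if s.any(): print("head",s.sum(),np.median(P[s],0).round(1))
cv2.imwrite("pics/t14.png",p[:,:,::-1])
p,d=bot.camera("side"); cv2.imwrite("pics/s14.png",p[:,:,::-1])
p,d=bot.camera("wrist"); cv2.imwrite("pics/w14.png",p[:,:,::-1])
P,u,v=wcloud(d); s=(np.hypot(P[:,0]-523,P[:,1]-105)<45)&(P[:,2]>200)&(P[:,2]<255);print(s.sum(),np.median(P[s],0),P[s].min(0),P[s].max(0))
E
```

```text
head 135 [517.2 105.8 241.4]
head 139 [516.9 105.9 241.7]
2851 [523.84975477 109.23628052 239.96374445] [506.15179124  87.41892956 200.02170543] [541.52645602 122.01323788 243.66807044]
```

View pics/s14.png

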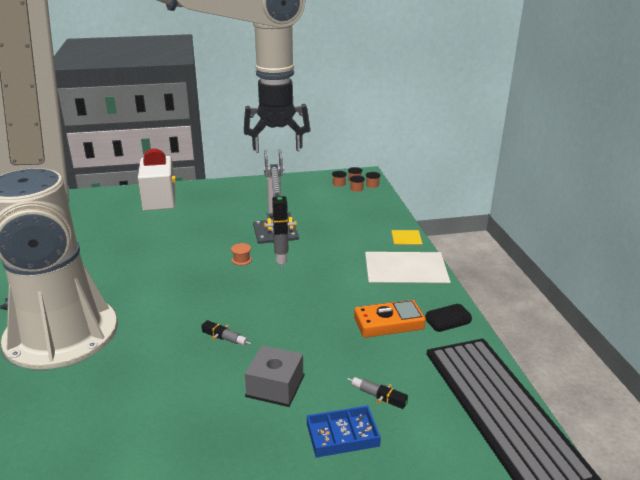

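View pics/w14.png

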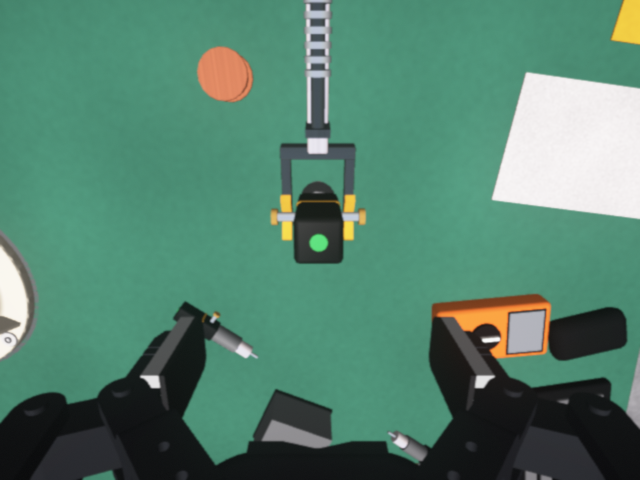

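Emit:
{"fn": "apply_moves", "kwargs": {"steps": [[[0.0, 0.0, 0.0], 0.0], [[0.0, 0.0, 0.0], 0.0], [[0.0, 0.0, 0.0], 0.0], [[0.0, 0.0, 0.0], 0.0], [[0.0, 0.0, 0.0], 0.0], [[0.0, 0.0, 0.0], 0.0], [[0.0, 0.0, 0.0], 0.0], [[0.0, 0.0, 0.0], 0.0]]}}

```text
clock: 31.15
position: [521.6, 105.5, 348.1]
orientation: [0.001, 0.999, -0.036, 0.001]
ft_force: [-0.5, 0.2, 0.3]
grip_width: 1.001
```

```bash
python3 - <<'E'
from h import *
p,d=bot.camera("wrist"); a=cv2.imread("pics/w14.png").astype(int); b=p[:,:,::-1].astype(int)
print("diff near tool",np.abs(a-b)[130:280,260:380].mean(),np.abs(a-b)[0:100,400:].mean())
P,u,v=wcloud(d); s=(np.hypot(P[:,0]-523,P[:,1]-105)<45)&(P[:,2]>200)&(P[:,2]<255);print(np.median(P[s],0),P[s].min(0),P[s].max(0))
s0=cv2.imread("pics/side0.png").astype(int); s1=cv2.imread("pics/s14.png").astype(int)
for n,(l,t,r,bt) in dict(meter=(350,298,430,340),coil=(228,242,256,268),tray=(302,402,384,458)).items(): print(n,np.abs(s0-s1)[t:bt,l:r].mean())
print(bot.finish_job())
E
```

```text
diff near tool 0.6532222222222223 0.4987361111111111
[523.94693883 109.33418649 240.05447773] [506.31049536  86.98404036 200.14298775] [541.58378562 122.20392473 244.87676608]
meter 1.7712301587301587
coil 1.5824175824175823
tray 2.134218931475029
the job is handed in; nothing more can be done
None
```

The screwdriver from the holder, the largest of the three, now hangs upright by its pins in both notches of the balancer fork. I handed the job in at about 31 s of the 61 s allowed.

- **Handling:** I gripped it across the pins at 45 N and lifted it straight out; it weighs about 8.3 N. I brought it in from the fork's open end and lowered it about 94 mm at roughly 25 mm/s, following the boom's arc.
- **Before release:** the mean vertical force was +0.23 N, with about 0.1 N of uncertainty. That matches the fork force expected from the sink, so it was in balance.
- **After release:** the fork rose less than about 1 mm when the jaws opened. Pictures 1.2 s apart, taken after I withdrew, show the head height unchanged at 240.0 and 240.1 mm.
- **Bystanders:** the multimeter, coil and tray show no visible movement in the side pictures.

**What disagreed along the way:**
- Near the end, a small correction I made outward along the boom pushed the pins sideways with about 5 N. I corrected this and let it settle to about 0.3 N before letting go.
- The two small look-alike drivers fell over early on, before I reached that area. They are still lying on the bench.

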